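# Break the seal of the filament canister and hold its lid ajar

### The job

Air the filament canister: take its lid gently by the black bar pull, with a light grip of no more than about 40 N, and draw it straight up until the stiff seal lets go. Then hold the lid level just above the canister's mouth, about 25 mm open all round and touching nothing but your fingers; do not jerk it up beyond 60 mm, and leave the cup, tape, screwdriver and drill where they are. Finish while still holding the lid like that: do not let go or set it down.

Things in the scene. Friction and masses are not known exactly. Their poses are not given: they have to be found in the camera images.
- canister: round canister with clear plastic walls, 150 mm across, 110 mm high to its rim, on a 176 mm round steel foot screwed to the table; a small spool of white filament lies in it. Origin: centre of its underside, on the table; z up; its y axis is parallel to the bar pull of the shut lid. Two sprung rubber beads inside the neck at +y and -y hold the lid.
- lid: grey round lid, 160 mm across, 8 mm thick, about 0.2 to 0.33 kg, resting loose on the rim and snapped into the seal. Origin: centre of the plate's underside, at rim height (110 mm) when shut. Two 22 mm tabs below it snap past the beads: about 12 N upward at the pull plus the lid's weight frees it; the resistance is gone after 6 mm, then the beads push the lid up for the next 6 mm.
- pull (a point): middle of the axis of the black round bar pull on the lid: bar 14 mm thick, along the lid's y axis, 76 mm clear between its two end posts. It lies 44 mm above the lid's origin (154 mm above the table when shut), over the lid's centre, with 29 mm clear under the bar. A grip of 20 to 40 N on the bar is right; more is too hard.
- cup: empty white paper cup, 74 mm across, 85 mm high, standing on the left or near-left of the canister; bystander. Origin: centre of its underside.
- tape: flat ring, a roll of clear tape, 90 mm across, 24 mm high, lying left of the canister; bystander, may have changed places with the cup. Origin: centre of its underside.
- driver: black-handled screwdriver, 200 mm long, 26 mm thick, lying across in front of the canister; bystander. Origin: on the table under it.
- drill: black cordless drill, about 180 x 180 mm, lying on its side right of the canister, 56 mm high; bystander. Origin: on the table under its motor body.
Not all that is in view belongs to the job. What is shaped like the lid but green or purple is not meant.

How it is judged (in metres and radians):
On the way:
1. the lid has come free of the seal, at least 13 mm above the rim (z of lid in the frame of canister above 0.123 m), for 0.1 s.
At the end, for the whole second after the job is handed in: the lid's centre hangs still (under 20 mm/s) 15 to 40 mm above the rim, within 20 mm of the canister's axis, tilted less than 0.25 rad, held by the fingers and not touching the canister; cup, tape, screwdriver and drill within 30 mm of where they were (z of lid in the frame of canister between 0.125 and 0.15 m and horizontal distance between lid and canister below 0.02 m and angle between lid's own z axis and vertical below 0.25 rad and linear speed of lid below 0.02 m/s and contact force between the fingers and lid above 0.5 N and contact force between lid and canister below 0.3 N and distance of each of cup, tape, driver, drill from where it was at the start of the episode below 0.03 m); the arm keeps its last pose, push and grip.
It fails at once if the lid was jerked up more than 70 mm above the rim (z of lid in the frame of canister above 0.18 m).
It fails at once if the fingers squeezed or pressed the lid too hard (contact force between the fingers and lid above 110 N).
It fails at once if a bystander was disturbed (distance of any of cup, tape, driver, drill from where it was at the start of the episode above 0.03 m).
It also fails if it takes over 38 s, if anything falls off the work surface, if the arm or the gripper's body presses on something with over 40 N, if the wrist force passes 120 N, or if a joint passes its speed limit or range.

### The arm

A 7-joint arm with a two-finger parallel gripper is mounted at the origin on the work surface. World frame = base frame: x ahead of the robot, y to its left, z up, the work surface at z = 0. Lengths are in mm, angles in degrees, forces in N, time in s.
With the tool pointing down it reaches from about 400 to 875 mm from the base axis. Payload 19.3 kg.
Tool frame: the origin (TCP) lies midway between the tips of the shut fingers; the grasp point (between the pads) lies 19 mm behind it; z points along the fingers, y is the direction in which the jaws open and shut (so a half turn about z gives the same grasp; the last joint's range is limited). The gripper opens to 85 mm and grips with 20 to 120 N. Pads are 22 mm wide; open, the fingers measure 114 mm over their backs; the gripper's body (76 mm by 85 mm) begins 54 mm behind the grasp point. The pads swing forward as they close: fully open they stand 13 mm farther back than shut.
Start: joints at [64.045, 29.874, -2.08, 91.645, 1.215, 58.505, -6.463], TCP at [233.422, -579.766, 231.291] pointing down, gripper open.
Joint ranges: [-166.77, 166.77], [-17.47, 122.26], [-85.68, 81.53], [9.62, 139.38], [-72.42, 252.41], [9.2, 110.78], [-144.41, 144.41]. Speed limits (degrees/s): [108.29, 108.29, 136.94, 136.94, 172.46, 172.46, 172.46].

### API

Orientations are given as [roll, pitch, yaw] about the fixed x, y, z axes, in that order (R = Rz(yaw) Ry(pitch) Rx(roll)).
In Python, from bench import bot gives the robot as it stands. The module is installed in compiled form; this text tells all that it offers.
- The arm moves only by the shell command python3 -m inch 'ROWS' [OPENING] [FORCE]. ROWS is JSON, a list of rows, each a list of 4 numbers: the shift along the tool's x, y, z in m, then the turn about the tool's z in rad. In form: [[dx, dy, dz, yaw], ...]. A call has 1 to 5 rows; each row shifts and turns the commanded pose from where the row before left it, along the tool's axes as they then stand; what a row does not reach is not made up. A row lasts 1/12 s, in which the tool goes at most 41.7 mm and 7.16 degrees, less where a joint would pass 70% of its speed; a pose out of reach is approached as far as the arm can. A call is refused whole if a number of a shift passes 0.0417 or a number of a turn 0.125, either way. A call with a gripper value outside its range is refused whole. OPENING is the opening, from 0 (shut) to 1 (fully open), set as the call begins (- or left out, the last holds). The fingers move at their own pace and stop on an object; FORCE is the grip in N (left out, the last holds). Time passes only in rows, so rows that do not move let the fingers close. It gives the time, the measured TCP pose, the force and the opening at its end, in the units of the state.
- bot.state(): the state, without advancing time (a new reading comes with each control period).
- bot.capture(name): name is "side" or "top" or "wrist"; returns a dict with "image" (384x512x3 uint8, red, green, blue), "fx", "fy", "cx", "cy" (pixels), "position" and "attitude" of the camera in the world; the wrist camera has in their place "T_tool_cam" (4x4, takes a point from camera to tool coordinates, whose origin is the TCP and whose axes are the flange's). Camera axes: x right, y down, z forward; pixel columns grow to the right and rows downward; lengths in mm; the calibration is good to about 2 mm. A picture is of the moment at which its call begins: read the wrist's pose just before it. There is no depth.
- bot.finish_job(): hands the job in, once; it reports no verdict.
Trained networks look in a picture, given as the dict that the camera call returned (one of the last four; its "shot" number tells which), for a name from the list of things; names that differ only in an ending like _2 or _b are one class to them, and where a whole thing is asked for, a point or a joint stands for the part that bears it (a point fixed in the world has none). Each returns a list of dicts, best first, with "score" (0 to 1); they miss things now and then, are a little off and sometimes report something else, mostly with a low value. They report only what shows in the picture. A call takes as long as a camera call. They do not tell look-alikes from the thing itself.
- bot.boxes_of(label, picture): "bbox" ([centre column, centre row, width, height] in pixels, round what is visible of it).
- bot.masks_of(label, picture): "region" (384x512 bool, what is visible of it) and "bbox" ([centre column, centre row, width, height] in pixels, round what is visible of it).
The state is a dict: "time_s": time; "joint_positions": joint angles; "dq": joint speeds; "effort": joint torques, N m; "eef_pos": TCP position; "eef_rot": TCP orientation; "contact_force": force on the tool from outside, world axes, zero at the start; "ft_torque": the same for the moment, N m; "gripper_width": opening from 0.0 (shut) to 1.0 (fully open).
Only numpy, scipy, OpenCV 4.12 (cv2) and the standard library are available. Lean on these libraries where they do the work, as an engineer would, in place of code of your own. Each camera call takes 0.05 s, during which the arm holds its last target. There are 200 camera calls.

## Working session

There is one attempt and no reset: what is moved stays moved. The work goes in short steps, Python scripts to look and compute and a shell command to move; the robot and the scene stay as the last step left them, time stands still between calls to the robot, and variables do not carry over. Pictures are saved under pics/ and viewed, about 8 in all and at most 12, crops included, and the job is handed in when it is done.

```bash
mkdir -p pics
python3 - <<'E'
from bench import bot
import cv2,numpy as np
s=bot.state();print({k:np.round(v,3).tolist() for k,v in s.items()})
ims=[]
for n in("side","top"):
    p=bot.capture(n);im=p["image"][:,:,::-1].copy();print(n,{k:np.round(v,3).tolist() for k,v in p.items() if k not in("image",)})
    for l in("lid","canister","pull"):
        for d in bot.boxes_of(l,p)[:3]:print(n,l,d)
    ims.append(im)
cv2.imwrite("pics/a.png",cv2.resize(np.vstack(ims),(800,1200))[:600]);cv2.imwrite("pics/b.png",cv2.resize(ims[1],(800,600)))
E
```

```text
{'time_s': 0.0, 'joint_positions': [64.047, 29.909, -2.081, 91.673, 1.214, 58.506, -6.465], 'dq': [0.044, -0.042, 0.067, -0.037, 0.027, -0.04, 0.12], 'effort': [-0.0, -92.712, 1.98, -36.993, 0.018, 0.008, -0.0], 'eef_pos': [233.27, -579.475, 230.735], 'eef_rot': [-179.935, 0.005, 21.928], 'contact_force': [-0.344, -0.702, -0.2], 'ft_torque': [0.0, -0.03, 0.049], 'gripper_width': 0.999}
side {'fx': 356.705, 'fy': 356.705, 'cx': 252.193, 'cy': 188.212, 'position': [21.382, 808.377, 835.909], 'attitude': [-130.916, 0.337, -147.255], 'shot': 1}
side lid {'bbox': [138.0, 274.0, 61.8, 53.0], 'score': 0.89}
side lid {'bbox': [286.9, 315.1, 61.6, 54.3], 'score': 0.62}
side lid {'bbox': [220.4, 177.8, 49.9, 43.3], 'score': 0.56}
side canister {'bbox': [221.8, 202.2, 51.7, 37.0], 'score': 0.67}
side pull {'bbox': [138.6, 274.6, 59.6, 50.9], 'score': 0.93}
side pull {'bbox': [284.4, 315.9, 66.0, 57.5], 'score': 0.9}
side pull {'bbox': [218.7, 177.8, 52.4, 37.8], 'score': 0.83}
top {'fx': 467.994, 'fy': 467.994, 'cx': 255.704, 'cy': 193.764, 'position': [369.116, 143.684, 1250.145], 'attitude': [-172.747, -0.545, -91.516], 'shot': 2}
top lid {'bbox': [121.6, 165.2, 58.0, 59.4], 'score': 0.68}
top lid {'bbox': [259.1, 160.2, 62.5, 67.0], 'score': 0.64}
top lid {'bbox': [158.8, 317.6, 65.3, 66.5], 'score': 0.56}
top canister {'bbox': [260.2, 188.1, 60.1, 28.2], 'score': 0.67}
top canister {'bbox': [333.1, 132.2, 82.1, 80.3], 'score': 0.37}
top pull {'bbox': [120.2, 165.2, 65.2, 54.5], 'score': 0.9}
top pull {'bbox': [160.3, 317.7, 60.4, 62.4], 'score': 0.86}
```

View pics/a.png

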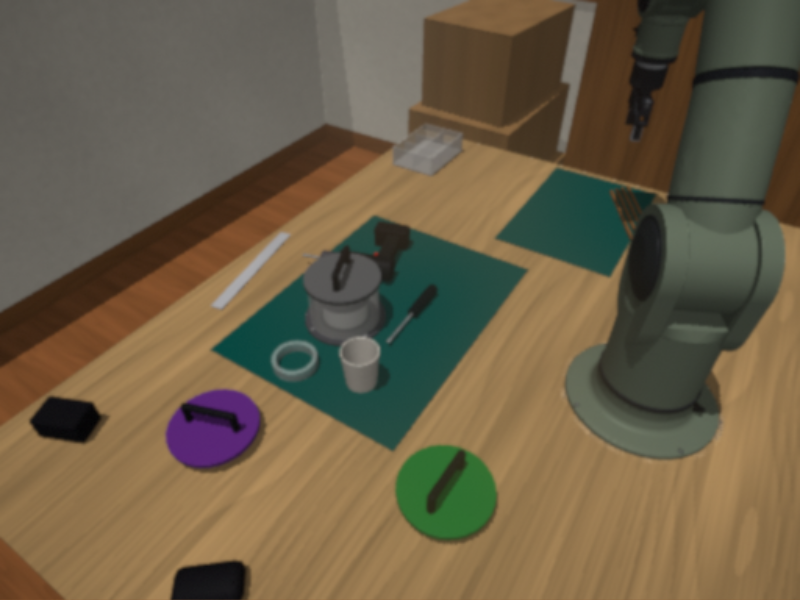

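View pics/b.png

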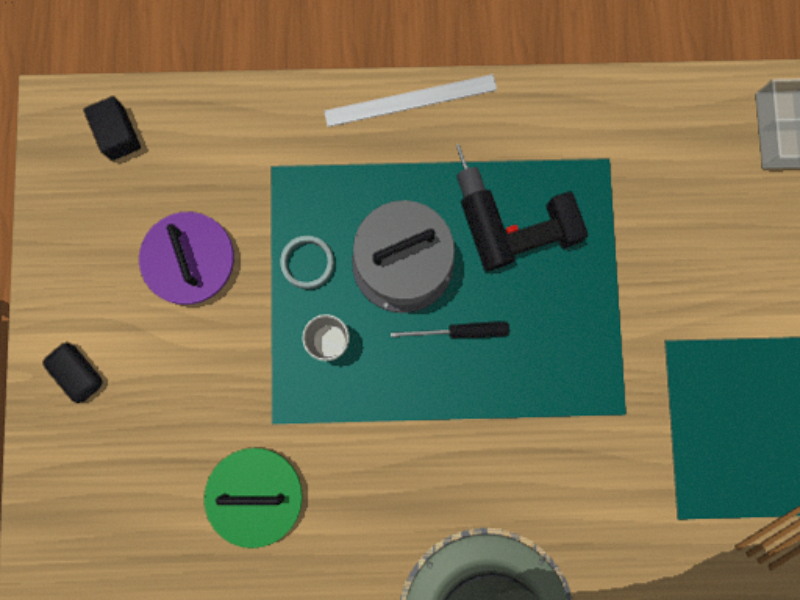

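The side view shows the grey lid at about (343,277) with its bar from (347,252) to (337,285) (800-px scale). In the top view the lid is at (403,253) and the bar runs (377,260)–(433,235). The drill is to its right, the cup and tape to its left. The green and purple lids are decoys.

```bash
cat > h.py <<'E'
import numpy as np
from scipy.spatial.transform import Rotation as R
def ray(K,Rm,uv):
    d=Rm@np.array([(uv[0]-K[2])/K[0],(uv[1]-K[3])/K[1],1]);return d/np.linalg.norm(d)
def tri(ps,ds):
    A=sum(np.eye(3)-np.outer(d,d) for d in ds);b=sum((np.eye(3)-np.outer(d,d))@p for p,d in zip(ps,ds))
    x=np.linalg.solve(A,b);return x,[np.linalg.norm(np.cross(x-p,d)) for p,d in zip(ps,ds)]
def rot(e):return R.from_euler("xyz",e,degrees=True).as_matrix()
E
python3 - <<'E'
from h import *
Ks=(356.705,356.705,252.193,188.212);ps=np.array([21.382,808.377,835.909]);Rs=rot([-130.916,.337,-147.255])
Kt=(467.994,467.994,255.704,193.764);pt=np.array([369.116,143.684,1250.145]);Rt=rot([-172.747,-.545,-91.516])
f=.64
for n,a,b in(("pull",(342,268),(405,247)),("plate",(343.5,277),(403.5,253.5))):
    print(n,tri([ps,pt],[ray(Ks,Rs,np.array(a)*f),ray(Kt,Rt,np.array(b)*f)]))
e=[]
for uv in((377,260),(433,235),(405,247)):
    d=ray(Kt,Rt,np.array(uv)*f);e.append(pt+d*(154-pt[2])/d[2]);print(e[-1])
v=e[1]-e[0];print("bar deg",np.degrees(np.arctan2(v[1],v[0])),np.linalg.norm(v))
E
```

```text
pull (array([597.23985659, 118.04984776, 133.73743798]), [np.float64(0.8707716072269207), np.float64(0.870771607226835)])
plate (array([591.71818529, 120.80070983, 114.26261   ]), [np.float64(0.14192562281194346), np.float64(0.14192562281195245)])
[574.74869315 162.12824023 154.        ]
[611.47011943  75.6251576  154.        ]
[593.8386471  118.96647247 154.        ]
bar deg -66.99829040311896 93.97471176986943
```

Both triangulations agree roughly: x ≈ 593, y ≈ 119, and the plate sits at 114 mm, close to the 110 in the text. The bar runs at −67°, so I want a tool yaw of about 113°. I'll turn the tool first, then travel at a higher z.

```bash
python3 -m inch '[[0,0,-0.012,-0.122],[0,0,-0.012,-0.122],[0,0,-0.012,-0.122],[0,0,-0.012,-0.122],[0,0,-0.012,-0.122]]' 1 25
python3 -m inch '[[0,0,0,-0.122],[0,0,0,-0.122],[0,0,0,-0.122],[0,0,0,-0.122],[0,0,0,-0.122]]'
python3 -m inch '[[0,0,0,-0.122],[0,0,0,-0.122],[0,0,0,-0.122],[0,0,0,0],[0,0,0,0]]'
python3 -m inch '[[0.01,0.012,0,0],[0.02,0.024,0,0],[0.02,0.024,0,0],[0.02,0.024,0,0],[0.02,0.024,0,0]]'
python3 -m inch '[[0.02,0.024,0,0],[0.02,0.024,0,0],[0.02,0.024,0,0],[0.02,0.024,0,0],[0.02,0.024,0,0]]'
python3 -m inch '[[0.02,0.024,0,0],[0.02,0.024,0,0],[0.02,0.024,0,0],[0.02,0.024,0,0],[0.01,0.012,0,0]]'
```

```text
time_s: 0.82
eef_pos: [233.4, -579.7, 291.9]
eef_rot: [-180.0, 0.0, 57.2]
contact_force: [0.3, 0.4, 0.7]
gripper_width: 0.996
time_s: 1.23
eef_pos: [233.4, -579.8, 291.3]
eef_rot: [-180.0, 0.0, 92.2]
contact_force: [0.2, 0.1, -1.0]
gripper_width: 1.001
time_s: 1.65
eef_pos: [233.2, -579.8, 291.2]
eef_rot: [180.0, -0.0, 112.6]
contact_force: [0.1, -0.4, -0.0]
gripper_width: 1.0
time_s: 2.07
eef_pos: [298.5, -453.6, 291.3]
eef_rot: [180.0, 0.0, 112.5]
contact_force: [0.7, -0.2, -1.0]
gripper_width: 0.999
time_s: 2.48
eef_pos: [370.4, -314.9, 291.5]
eef_rot: [180.0, 0.0, 112.5]
contact_force: [0.4, 0.1, -0.3]
gripper_width: 0.997
time_s: 2.9
eef_pos: [436.1, -188.1, 291.7]
eef_rot: [179.9, -0.0, 112.7]
contact_force: [0.9, 0.2, -0.1]
gripper_width: 1.002
```

```bash
python3 -m inch '[[0.02,0.024,0,0],[0.02,0.024,0,0],[0.02,0.024,0,0],[0.02,0.024,0,0],[0.02,0.024,0,0]]' >/dev/null
python3 -m inch '[[0.02,0.024,0,0],[0.02,0.024,0,0],[0.013,0.011,0,0],[0,0,0,0],[0,0,0,0]]'
cat > w.py <<'E'
import sys,json,cv2
from bench import bot
from h import *
def shot(n):
    s=bot.state();p=bot.capture("wrist")
    T=np.eye(4);T[:3,:3]=rot(s["eef_rot"]);T[:3,3]=s["eef_pos"];C=T@np.array(p["T_tool_cam"])
    json.dump(dict(K=[p[k] for k in("fx","fy","cx","cy")],C=C.tolist()),open(n+".json","w"))
    im=p["image"][:,:,::-1].copy();cv2.imwrite("pics/%s.png"%n,im)
    print(np.round(s["eef_pos"],1),np.round(s["eef_rot"],2),np.round(C[:3,3]-T[:3,3],1),np.round(s["contact_force"],1))
    for l in("lid","pull"):
        for d in bot.boxes_of(l,p)[:2]:print(l,d)
if __name__=="__main__":shot(sys.argv[1])
E
python3 w.py w1
```

```text
time_s: 3.73
eef_pos: [540.4, 20.0, 291.1]
eef_rot: [-180.0, -0.0, 112.7]
contact_force: [-0.3, -0.6, 0.6]
gripper_width: 0.996
[540.4  20.  291.1] [-1.7999e+02 -2.0000e-02  1.1269e+02] [-29.1  72.4 142.6] [-0.3 -0.6  0.6]
lid {'bbox': [347.4, 91.2, 172.5, 181.7], 'score': 0.8}
pull {'bbox': [345.5, 93.9, 171.8, 179.8], 'score': 0.7}
```

View pics/w1.png

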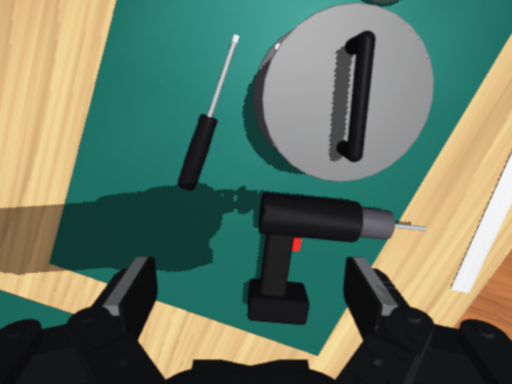

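The bar's ends are at (368,38) and (355,155), midpoint about (361,96). The drill is below the lid in the image and the driver to its left. I'll move closer and take a second view.

```bash
python3 -m inch '[[0.01,0.017,0,0],[0.01,0.022,0,0],[0.01,0.022,0,0],[0.01,0.015,0,0],[0,0,0,0]]'
python3 -m inch '[[0,0,0,0],[0,0,0,0]]' >/dev/null
python3 w.py w2
python3 - <<'E'
import json
from h import *
J=json.load(open("w1.json"));C=np.array(J["C"])
e=[]
for uv in((368,38),(355,155)):
    d=ray(J["K"],C[:3,:3],uv);e.append(C[:3,3]+d*(154-C[2,3])/d[2])
v=e[0]-e[1];print(e,(e[0]+e[1])/2,np.degrees(np.arctan2(v[1],v[0])),np.linalg.norm(v))
E
```

```text
time_s: 4.3
eef_pos: [595.9, 87.5, 291.1]
eef_rot: [180.0, -0.1, 112.8]
contact_force: [0.6, 1.5, -0.4]
gripper_width: 0.998
[594.7  84.1 291.2] [-1.7997e+02  3.0000e-02  1.1269e+02] [-29.2  72.5 142.5] [-0.6 -0.6  1.1]
lid {'bbox': [266.2, 133.4, 161.6, 170.5], 'score': 0.62}
pull {'bbox': [265.9, 134.4, 164.4, 164.9], 'score': 0.83}
[array([580.82557663, 165.40588366, 154.        ]), array([615.60398612,  79.75217421, 154.        ])] [598.21478138 122.57902893 154.        ] 112.09887720634617 92.44509564377911
```

View pics/w2.png

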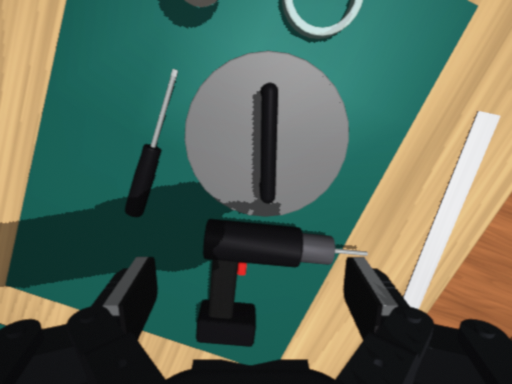

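The bar now stands vertical in the image, from (269,88) to (267,198), with the lid's disc centred at about (267,133).

Run:
```python
import json
from h import *
L=[json.load(open(n+".json")) for n in("w1","w2")];Cs=[np.array(J["C"]) for J in L]
P=[]
for n,a,b in(("up",(368,38),(269,88)),("lo",(355,155),(267,198)),("mid",(361.5,96),(268,143)),("disc",(347.4,91.2),(266.5,133))):
    x,r=tri([C[:3,3] for C in Cs],[ray(J["K"],C[:3,:3],uv) for J,C,uv in zip(L,Cs,(a,b))]);P.append(x);print(n,x.round(1),np.round(r,1))
v=P[0]-P[1];print(np.degrees(np.arctan2(v[1],v[0])))
T=(P[0]+P[1])/2-np.array([594.7,84.1,291.2]);print("tool shift",(rot([180,0,112.69]).T@T).round(1))
C=Cs[1]; # at z=154 / disc at 118
for uv,z in(((268,143),154),((266.5,133),118)):
    d=ray(L[1]["K"],C[:3,:3],uv);print((C[:3,3]+d*(z-C[2,3])/d[2]).round(1))
```

```text
up [579.  164.7 158.7] [0.8 0.8]
lo [613.9  79.8 159.4] [0.3 0.3]
mid [595.4 124.6 159.4] [0.1 0.1]
disc [594.6 128.1 116.8] [0.2 0.2]
112.31099687487112
tool shift [ 34.5  16.3 132.2]
[595.9 124.  154. ]
[594.6 128.1 118. ]
```

The pull is at about (596,123.5). I measure its height at 159 mm against 154 in the text, which is close enough, and the bar yaw is 112.3°. I'll shift over it, then descend to a TCP height of about 136.

```bash
python3 -m inch '[[0.009,0.004,0,0],[0.018,0.008,0.005,0.007],[0.009,0.0045,0.015,0],[0,0,0.02,0],[0,0,0.02,0]]'
python3 -m inch '[[0,0,0.02,0],[0,0,0.015,0],[0,0,0.005,0],[0,0,0,0],[0,0,0,0]]'
python3 w.py w3
```

```text
time_s: 5.03
eef_pos: [596.2, 126.3, 231.0]
eef_rot: [179.9, -0.0, 112.5]
contact_force: [0.8, -0.0, -0.8]
gripper_width: 0.999
time_s: 5.45
eef_pos: [596.5, 125.3, 192.0]
eef_rot: [180.0, -0.0, 112.4]
contact_force: [1.0, 0.5, 1.0]
gripper_width: 0.996
[596.5 125.3 192. ] [ 1.7996e+02 -1.0000e-02  1.1240e+02] [-28.9  72.5 142.6] [1.  0.5 1. ]
lid {'bbox': [247.8, 198.9, 224.3, 215.9], 'score': 0.7}
pull {'bbox': [246.9, 201.5, 225.5, 212.7], 'score': 0.87}
```

View pics/w3.png

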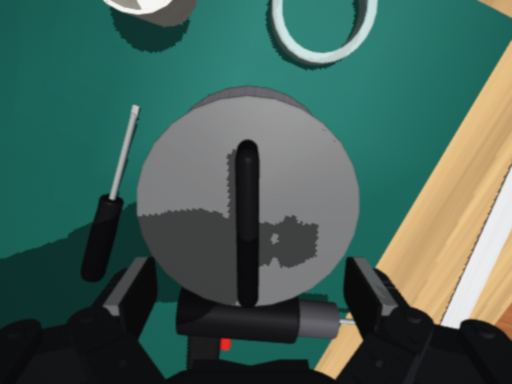

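The bar spans (247,145)–(247,300), and the jaws are centred at about column 250. The drill, driver, cup and tape are all clear.

Run:
```python
import json
from h import *
J=json.load(open("w3.json"));C=np.array(J["C"])
for uv,z in(((247.3,147),156),((247,299),156),((248,197),118)):
    d=ray(J["K"],C[:3,:3],uv);x=C[:3,3]+d*(z-C[2,3])/d[2]
    print(x.round(1),(rot([180,0,112.4]).T@(x-[596.5,125.3,192])).round(1))
```

```text
[577.3 170.7 156. ] [49.3 -0.5 36. ]
[614.3  79.9 156. ] [-48.8  -0.8  36. ]
[593.2 132.6 118. ] [ 8.  -0.3 74. ]
```

The tool is centred within 1 mm on the bar, so I'll descend and grip with 30 N.

```bash
python3 -m inch '[[0.002,-0.0006,0.008,0],[0,0,0.014,0],[0,0,0.014,0],[0,0,0.012,0],[0,0,0.005,0]]'
python3 -m inch '[[0,0,0.003,0],[0,0,0,0],[0,0,0,0],[0,0,0,0],[0,0,0,0]]'
python3 -m inch '[[0,0,0,0],[0,0,0,0],[0,0,0,0],[0,0,0,0],[0,0,0,0]]' 0 30
python3 -m inch '[[0,0,0,0],[0,0,0,0],[0,0,0,0],[0,0,0,0],[0,0,0,0]]'
python3 -m inch '[[0,0,0,0],[0,0,0,0],[0,0,0,0],[0,0,0,0],[0,0,0,0]]'
python3 w.py w4
```

```text
time_s: 6.02
eef_pos: [594.3, 126.3, 136.6]
eef_rot: [-179.9, -0.0, 112.4]
contact_force: [-0.7, -0.1, -0.4]
gripper_width: 1.001
time_s: 6.43
eef_pos: [595.2, 126.6, 135.9]
eef_rot: [180.0, 0.0, 112.4]
contact_force: [-0.4, 0.2, 0.4]
gripper_width: 0.998
time_s: 6.85
eef_pos: [595.0, 126.5, 135.3]
eef_rot: [180.0, 0.0, 112.4]
contact_force: [-1.1, -1.0, -0.7]
gripper_width: 0.297
time_s: 7.27
eef_pos: [595.0, 126.5, 135.4]
eef_rot: [180.0, 0.0, 112.4]
contact_force: [0.2, -0.1, 1.3]
gripper_width: 0.151
time_s: 7.68
eef_pos: [595.0, 126.5, 135.4]
eef_rot: [180.0, 0.0, 112.4]
contact_force: [-1.2, 0.2, 3.4]
gripper_width: 0.152
[595.  126.5 135.4] [179.99   0.   112.4 ] [-28.9  72.6 142.5] [-1.2  0.2  3.4]
lid {'bbox': [250.8, 231.8, 292.1, 271.4], 'score': 0.88}
pull {'bbox': [249.4, 233.0, 289.1, 267.4], 'score': 0.56}
```

View pics/w4.png

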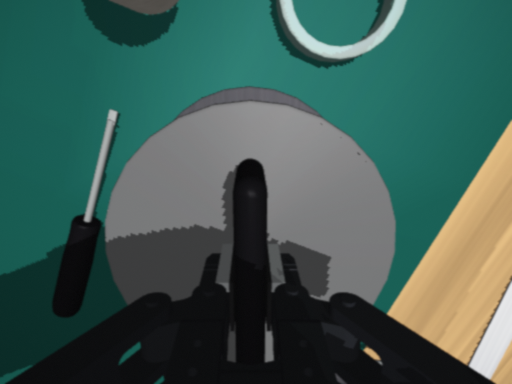

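The bar sits between the pads with the opening at about 13 mm, which fits the 14 mm bar. I'll lift slowly at 35 N while watching the force.

```bash
for i in 1; do python3 -m inch '[[0,0,-0.001,0],[0,0,-0.001,0],[0,0,-0.001,0],[0,0,-0.001,0],[0,0,0,0]]' - 35; done
python3 -m inch '[[0,0,-0.001,0],[0,0,-0.001,0],[0,0,-0.001,0],[0,0,-0.001,0],[0,0,0,0]]'
python3 -m inch '[[0,0,-0.001,0],[0,0,-0.001,0],[0,0,-0.001,0],[0,0,-0.001,0],[0,0,0,0]]'
```

```text
time_s: 8.25
eef_pos: [594.7, 126.4, 139.2]
eef_rot: [-180.0, -0.0, 112.4]
contact_force: [-1.1, -1.8, -7.4]
gripper_width: 0.146
time_s: 8.67
eef_pos: [595.3, 126.7, 144.0]
eef_rot: [179.9, 0.0, 112.4]
contact_force: [-1.1, -0.3, 2.1]
gripper_width: 0.15
time_s: 9.08
eef_pos: [595.0, 126.5, 147.5]
eef_rot: [180.0, 0.0, 112.4]
contact_force: [-0.1, 0.9, -2.6]
gripper_width: 0.148
```

The force pattern, drag then push then just the lid's weight, says the seal has let go. I'll go up another 15 mm and check.

```bash
python3 -m inch '[[0,0,-0.002,0],[0,0,-0.003,0],[0,0,-0.003,0],[0,0,-0.003,0],[0,0,-0.003,0]]'
python3 -m inch '[[0,0,-0.001,0],[0,0,0,0],[0,0,0,0],[0,0,0,0],[0,0,0,0]]'
python3 w.py w5
python3 - <<'E'
from bench import bot
import cv2,numpy as np
p=bot.capture("side");im=p["image"][140:260,150:310,::-1]
w=cv2.imread("pics/w5.png");s=cv2.resize(im,(512,384),interpolation=cv2.INTER_CUBIC)
cv2.imwrite("pics/c.png",cv2.resize(np.hstack([s,w]),(800,300)))
E
```

```text
time_s: 9.5
eef_pos: [595.0, 126.5, 161.7]
eef_rot: [180.0, -0.0, 112.4]
contact_force: [0.2, 0.1, -1.3]
gripper_width: 0.151
time_s: 9.92
eef_pos: [594.9, 126.5, 162.1]
eef_rot: [-180.0, -0.0, 112.4]
contact_force: [-0.1, 0.2, -2.2]
gripper_width: 0.155
[594.9 126.5 162.1] [-179.99   -0.    112.4 ] [-28.8  72.6 142.5] [-0.1  0.2 -2.2]
lid {'bbox': [249.7, 231.3, 292.3, 268.4], 'score': 0.69}
pull {'bbox': [250.0, 231.9, 289.6, 268.0], 'score': 0.7}
```

View pics/c.png

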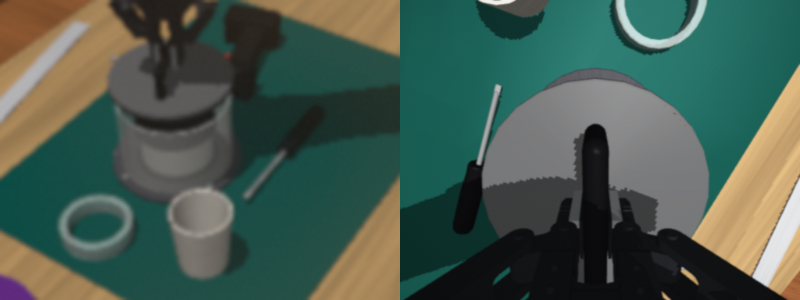

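The side view shows the lid level above the rim with an open gap. In the wrist view the lid's box matches the one before lifting (292×268 against 292×271 px), so it hasn't slipped. The lid is about 27 mm up, and I'll hand in.

```bash
python3 -c "
from bench import bot
s=bot.state();print(s['eef_pos'],s['contact_force'],s['gripper_width'],s['time_s']);print(bot.finish_job())"
```

```text
[594.94731196 126.50368871 162.24506864] [-0.23876226 -1.26303058 -2.10731687] 0.1484135398141933 10.1167
the job is handed in; nothing more can be done
None
```

The lid is free of the seal and was handed in at 10.1 s, still held by its bar pull above the canister. I gripped the bar at 30 N and lifted it slowly at 35 N. The hand-in gave no verdict.

- **Height:** the tool rose 26.7 mm after the grip. The lid looked the same size and place in the wrist camera before and after, so it did not slip and sits about 27 mm above the rim.
- **Level and clear:** the side view shows the lid level, with a gap to the canister.
- **Load:** the wrist carried only about 2 N, roughly the lid's weight, so I take it to be touching nothing else.
- **Bystanders:** nothing in the pictures suggests the cup, tape, screwdriver or drill moved, but I did not measure their positions before and after.

**Disagreements:**
- I measured the bar at 159 mm above the table, against 154 in the text.
- The lid's disc centre came out 3 to 8 mm off the bar's midpoint along the bar. I put that down to perspective and only shifted 2 mm to allow for it.

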